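# Power up the soldering station

## Robot

A 6-joint arm with a two-finger parallel gripper is mounted at the origin on the work surface. World frame = base frame: x ahead of the robot, y to its left, z up, the work surface at z = 0. Lengths are in m, angles in rad, forces in N, time in s.
With the tool pointing down it reaches from about 0.425 to 0.925 m from the base axis. Payload 12.5 kg.
Tool frame: the origin (TCP) lies midway between the tips of the shut fingers; the grasp point (between the pads) lies 19 mm behind it (env.hold_point_z is the distance from the TCP to the grasp point, in m); z points along the fingers, y is the line along which they close (so a half turn about z gives the same grasp; the last joint's range is limited). The gripper opens to 85 mm and grips with 20 to 120 N. Pads are 22 mm wide; open, the fingers measure 114 mm over their backs; the gripper's body (76 mm by 85 mm) begins 54 mm behind the grasp point. The pads swing forward as they close: fully open they stand 13 mm farther back than shut.
Start: joints at [1.235, 0.491, 1.559, -0, 1.092, -0.106], TCP at [0.142, 0.609, 0.231] pointing down, gripper open.
Joint ranges: [-3.1, 3.1], [-0.84, 2.19], [0.05, 2.79], [-1.13, 4.28], [0.06, 2.93], [-2.69, 2.69]. Speed limits (rad/s): [2.22, 2.22, 2.79, 3.14, 3.14, 3.14].

## Interface

Orientations are given as a rotation vector (axis times angle).
In Python, from plant import telemetry, grab_frame, camera_model, env gives the robot as it stands.
- The arm moves only by the shell command python3 -m creep 'ROWS' [OPENING]. ROWS is JSON, a list of rows, each an object with "xyz": the shift along the tool's x, y, z each as a share of 0.02 m, from -1 to 1, a list of three; "delta_rot": the turn, a rotation vector about the tool's x, y, z each as a share of 4 degrees, from -1 to 1, a list of three. In form: [{"xyz": [tx, ty, tz], "delta_rot": [ax, ay, az]}, ...]. A call has 1 to 10 rows; each row shifts and turns the commanded pose from where the row before left it, along the tool's axes as they then stand; what a row does not reach is not made up. A row lasts 1/8 s, in which the tool goes at most 62.5 mm and 10.7 degrees, less where a joint would pass 70% of its speed; a pose out of reach is approached as far as the arm can. A call with a number of a shift or a turn outside -1 to 1 is refused whole. A call with a gripper value outside its range is refused whole. OPENING is the opening, from 0 (shut) to 1 (fully open), set as the call begins (- or left out, the last holds). The fingers move at their own pace and stop on an object; the grip force is fixed at half the most. Time passes only in rows, so rows that do not move let the fingers close. It gives the time, the measured TCP pose, the force, the opening and the grip force at its end, in the units of the state.
- telemetry.get_obs(): the state, without advancing time (a new reading comes with each control period).
- grab_frame(name): name is "scene" or "side" or "wrist"; returns the picture (420x560x3 uint8, blue, green, red); there is no depth.
- camera_model(name): a dict with "fx", "fy", "cx", "cy" (pixels), "dist" ([k1, k2, p1, p2, k3] as OpenCV has them; the pictures are not rectified), "origin" and "orientation" of the camera in the world. Camera axes: x right, y down, z forward; pixel columns grow to the right and rows downward; lengths in m; the calibration is good to about 2 mm. A picture is of the moment at which its call begins: read the wrist's pose just before it. camera_model takes no time and is no camera call; for the wrist camera it gives the pose at the moment of the call.
- env.finish_job(): hands the job in; it is judged then, once.
The state is a dict: "clock": time; "q": joint angles; "qd": joint speeds; "joint_torque": joint torques, N m; "eef_pos": TCP position; "tcp_rot": TCP orientation; "ft_force": force on the tool from outside, world axes, zero at the start; "torque": the same for the moment, N m; "width": finger opening in m; "gripper_force": force on a finger pad.
Only numpy, scipy, OpenCV 4.12 (cv2) and the standard library are available. Lean on these libraries where they do the work, as an engineer would, in place of code of your own. Each camera call takes 0.05 s, during which the arm holds its last target. There are 200 camera calls.

## Task

Get the soldering station ready for work by pressing with closed fingertips: switch on the bench socket strip at its rocker by pressing the raised half down, then switch on the station the same way at the rocker on its sloping panel, and last press the middle one of its three preset keys right in and let it go. Press neither of the other two keys, do not lift or shove the station, and leave everything else on the bench where it stands.

Things in the scene. Friction and masses are not known exactly. Their poses are not given: they have to be found in the camera images.
- socket_strip: blue steel socket strip screwed to the bench, 66 mm (x) by 260 mm (y), top at 45 mm; three round sockets on top, plugs rising 25 mm above the top in two of them (y = -95, -45 mm), one black rocker at y = +85 mm. On one side of the robot's centre line, the station on the other. Origin: centre of the underside; x away from the robot, z up
- strip_switch_raised (a point): press point on top of the strip rocker's raised half (the outer one, towards the strip's +y end), 11 mm from the pivot line; moves with the rocker. Rocker: 32 x 20 mm, long axis along the strip, V-shaped on top, two flat faces 16 mm long. Axes while off: x along the rocker from low to raised half, z up
- strip_switch (a joint): strip's rocker, rad: 0 off, 0.4 on; stiff, stays where it is left, takes 3 to 5 N on the raised half. Off: the raised half slopes up outwards by 0.4 rad, from the V 8 mm above the strip's top to its edge at 14 mm. On: that half lies level, 8 mm above the strip's top, and the other stands up
- station: light-blue soldering station, loose, 1.4 to 2.4 kg, rubber feet, 200 mm (x) by 170 mm (y), 48 mm high in front, 95 mm at the back. Its dark panel looks up and to the robot, rising at 20 degrees away from it: display above, three light-grey keys in a row below, black rocker at the right (-y). Origin: centre of the underside; x to its back, z up
- station_switch_raised (a point): press point on top of the station rocker's raised half (the upper one, farther from the robot), 11 mm from the pivot line; moves with the rocker. Rocker as on the strip, long axis up the slope, 56 mm right (-y) of the station's middle. Axes while off: x up the slope, z square out of the panel
- station_switch (a joint): station's rocker, rad: 0 off, 0.4 on; stiff, stays where it is left, takes 3 to 5 N on the raised half. Off: the raised half rises 0.4 rad from the panel's slope, from the V 8 mm off the panel to its edge at 14 mm. On: that half lies parallel to the panel, 8 mm off it
- key_left_top (a point): centre of the top of the left preset key (+y), not to be pressed; a light-grey key like the middle one
- key_middle_top (a point): centre of the top of the middle preset key: 14 mm (up the slope) x 16 mm, 8 mm off the panel; keys 30 mm apart centre to centre, the right one 41 mm from the rocker's centre line. Axes: x up the slope, y left, z square out of the panel; it goes in along -z
- key_right_top (a point): centre of the top of the right preset key, beside the rocker, not to be pressed; like the middle one
- key_left (a joint): left key, m pressed in: 0 = out, 0.004 = fully in
- key_middle (a joint): middle key, m pressed in: 0 = out, 0.004 = fully in; springy, about 4 N fully in, comes out again when let go
- key_right (a joint): right key, m pressed in: 0 = out, 0.004 = fully in
- solder_spool: bystander: solder spool, 64 mm in diameter and 52 mm high, standing on its flange beside the station's left side. Origin: centre of the underside
- iron_stand: bystander: black iron stand, base 120 x 62 x 14 mm, with a cordless soldering iron parked in it, its handle rising towards the robot to about 140 mm, beside the station's right side. Origin: centre of the underside
- flux_tin: bystander: flat round tin, 60 mm in diameter, 23 mm high, beyond the strip. Origin: centre of the underside
- tip_cleaner: bystander: black pot of brass wool, 76 mm in diameter, 36 mm high, beyond the strip. Origin: centre of the underside
- board_in_frame: bystander: circuit board in a white frame, 70 x 110 mm, 25 mm high with its parts, on the robot's centre line, nearest the robot. Origin: centre of the underside
- screwdriver: bystander: screwdriver 170 mm long, lying on the robot's side of the strip. Origin: centre of the underside
- jar: bystander: small clear jar with a white cap, 52 mm in diameter, 60 mm high, beyond the station. Origin: centre of the underside

How it is judged:
On the way, in this order (a step that is already met when the one before it is completed fails the run):
1. the socket strip is switched on at its rocker (value of joint strip_switch above 0.28 rad), for 0.1 s.
2. the station is switched on at its rocker (value of joint station_switch above 0.28 rad), for 0.1 s.
3. the middle preset key is pressed in (value of joint key_middle above 0.0025 m), for 0.1 s.
At the end, for the whole second after the job is handed in: both rockers are on (beyond 0.28 of 0.4 rad), all three keys are out again (less than 1.2 mm in), the station is at rest within 20 mm of where it stood, and every other thing is within 30 mm of where it stood (value of joint each of strip_switch, station_switch above 0.28 rad and value of joint each of key_left, key_middle, key_right below 0.0012 m and distance of station from where it was at the start of the episode below 0.02 m and linear speed of station below 0.02 m/s and distance of each of solder_spool, iron_stand, flux_tin, tip_cleaner, board_in_frame, screwdriver, jar from where it was at the start of the episode below 0.03 m); the robot touches nothing.
It fails at once if the station is switched on while the strip is off (value of joint station_switch above 0.28 rad and value of joint strip_switch below 0.2 rad).
It fails at once if the middle key is pressed in (2.5 mm) while the station is off (value of joint key_middle above 0.0025 m and value of joint station_switch below 0.2 rad).
It fails at once if one of the outer keys is pressed in (2.5 mm) (value of joint any of key_left, key_right above 0.0025 m).
It fails at once if the station is lifted 10 mm, or shoved or carried 20 mm (height (world z) of station above 0.01 m or distance of station from where it was at the start of the episode above 0.02 m).
It fails at once if a bystander is pushed, lifted or carried more than 30 mm (distance of any of solder_spool, iron_stand, flux_tin, tip_cleaner, board_in_frame, screwdriver, jar from where it was at the start of the episode above 0.03 m).
It also fails if it takes over 45 s, if anything falls off the work surface, if the arm or the gripper's body presses on something with over 40 N, if the wrist force passes 120 N, or if a joint passes its speed limit or range.

## Working session

There is one attempt and no reset: what is moved stays moved. The work goes in short steps, Python scripts to look and compute and a shell command to move; the robot and the scene stay as the last step left them, time stands still between calls to the robot, and variables do not carry over. Pictures are saved under pics/ and viewed, at most 10 in all, crops included, and the job is handed in when it is done.

```bash
mkdir -p pics; ls; python3 - <<'E'
from plant import telemetry, grab_frame, camera_model, env
import cv2
for n in ("scene","side"):
    cv2.imwrite(f"pics/{n}0.png",grab_frame(n)); print(n,camera_model(n))
print(telemetry.get_obs())
E
```

```text
pics
scene {'fx': 488.1505838787722, 'fy': 488.1505838787722, 'cx': 279.54406080962485, 'cy': 212.35485681797553, 'dist': array([-0.05169739,  0.        ,  0.        ,  0.        ,  0.        ]), 'origin': array([ 1.38011186, -0.27140539,  1.09751481]), 'orientation': array([-2.03756815, -1.47518493,  0.52045927])}
side {'fx': 526.5943107189746, 'fy': 526.5943107189746, 'cx': 281.60250418587196, 'cy': 218.39184044941877, 'dist': array([-0.01554552,  0.        ,  0.        ,  0.        ,  0.        ]), 'origin': array([ 0.12841379, -1.03434465,  0.8459336 ]), 'orientation': array([-2.14455109,  0.46983902, -0.22257635])}
{'clock': 0.1, 'q': array([ 1.23537934e+00,  4.91501021e-01,  1.55937628e+00,  9.86272303e-06,
        1.09169071e+00, -1.05636720e-01]), 'qd': array([-0.00166511,  0.00030422, -0.00230561, -0.00079969,  0.00207963,
       -0.00243725]), 'joint_torque': array([ 2.68182856e-03, -6.19445586e+01, -2.62027770e+01, -1.04062460e-04,
        2.83809211e-03, -2.62618727e-05]), 'eef_pos': array([0.14228745, 0.60839305, 0.2307893 ]), 'tcp_rot': array([-3.60126105e-01, -3.12065974e+00,  1.49186709e-03]), 'ft_force': array([-0.07342809,  0.35692895, -0.01233251]), 'torque': array([-0.03886838, -0.02119929,  0.04125471]), 'gripper_force': 0.0, 'width': 0.0853676971078123}
```

View pics/scene0.png

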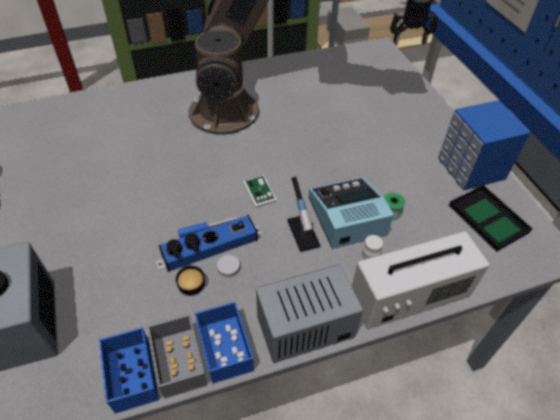

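View pics/side0.png

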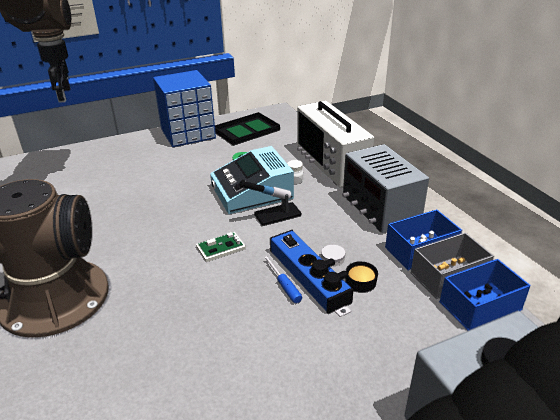

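The scene view shows the strip at about (210,242) with its rocker end near (250,228), and the station at about (350,210). In the side view the station is at (250,180) and the strip rocker at (290,240). I'll enlarge both.

```bash
python3 - <<'E'
import cv2
a=cv2.imread("pics/scene0.png");b=cv2.imread("pics/side0.png")
cv2.imwrite("pics/c1.png",cv2.resize(a[170:270,150:410],None,fx=3,fy=3,interpolation=cv2.INTER_CUBIC))
cv2.imwrite("pics/c2.png",cv2.resize(b[140:270,195:355],None,fx=4.5,fy=4.5,interpolation=cv2.INTER_CUBIC))
E
```

```text
(no output)
```

View pics/c1.png

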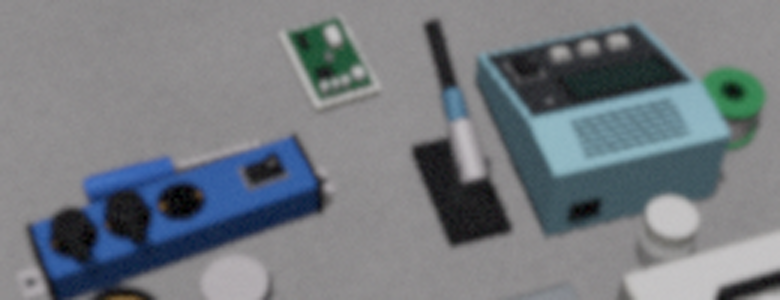

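View pics/c2.png

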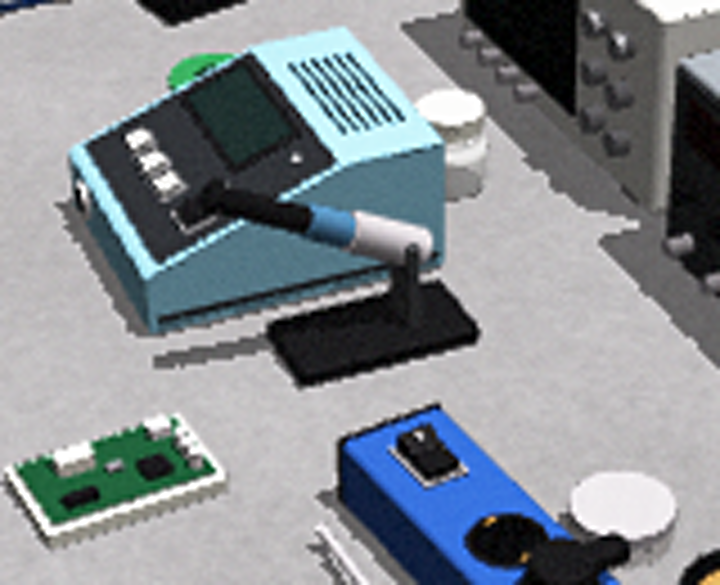

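Enlarged scene view: strip rocker at (265,170), strip top corners at (30,222), (293,137), (322,183). Key tops at (560,53), (588,46), (618,41), right to left; station rocker about (522,67). Enlarged side view: strip rocker at (432,452), keys at (139,140), (154,161), (170,184). The iron's handle end hides part of the station rocker near (205,200).

```bash
cat > h.py <<'E'
import numpy as np, cv2
from scipy.spatial.transform import Rotation as R
from scipy.optimize import least_squares
def proj(P,m):
    Rm=R.from_rotvec(m["orientation"]).as_matrix().T
    p,_=cv2.projectPoints(np.atleast_2d(np.array(P,float)),cv2.Rodrigues(Rm)[0],-Rm@np.array(m["origin"]),np.array([[m["fx"],0,m["cx"]],[0,m["fy"],m["cy"]],[0,0,1]]),np.array(m["dist"]))
    return p[:,0]
def tri(obs): # [(model,(u,v))...]
    r=least_squares(lambda P:np.concatenate([proj(P,m)[0]-uv for m,uv in obs]),[0.65,0,0.05])
    return r.x,np.abs(r.fun).max()
def fit(obs,x0): # [(model,local,uv)]  -> x,y,yaw
    def f(s):
        Rz=R.from_euler('z',s[2])
        return np.concatenate([proj(Rz.apply(l)+[s[0],s[1],0],m)[0]-uv for m,l,uv in obs])
    r=least_squares(f,x0,loss='soft_l1'); return r.x,f(r.x).reshape(-1,2).round(1)
t=np.radians(20)
def panel(s,y,h): # s up the slope from the panel front edge
    return np.array([-.1+s*np.cos(t)-h*np.sin(t),y,.048+s*np.sin(t)+h*np.cos(t)])
E
python3 - <<'E'
from h import *
from plant import camera_model
S,D=camera_model("scene"),camera_model("side")
c1=lambda u,v:np.array([150+u/3-.33,170+v/3-.33]); c2=lambda u,v:np.array([195+u/4.5-.4,140+v/4.5-.4])
for n,a,b in [("rock",(265,170),(432,452)),("kR",(560,53),(170,184)),("kM",(588,46),(154,161)),("kL",(618,41),(139,140)),("st roof front R",(537,138),(340,163)),("strip x-y+",(293,137),(340,438)),("strip x+y+",(322,183),(440,405)),("st front R",(480,58),(150,275)),("jar",(672,215),(450,110))]:
    print(n,*tri([(S,c1(*a)),(D,c2(*b))]))
o=[(S,(0,.085,.053),c1(265,170)),(D,(0,.085,.053),c2(432,452)),(S,(-.033,.13,.045),c1(293,137)),(S,(.033,.13,.045),c1(322,183)),(D,(-.033,.13,.045),c2(340,438)),(D,(.033,.13,.045),c2(440,405)),(S,(-.033,-.13,.045),c1(30,222))]
print(*fit(o,[.6,-.1,0]))
E
```

```text
rock [ 0.56146523 -0.09967627  0.050704  ] 0.19911930749759676
kR [0.52091846 0.20704514 0.06549669] 0.15109551644238195
kM [0.52096234 0.23656788 0.06638588] 0.26311352488380635
kL [0.52199708 0.26840254 0.06478421] 0.37128952913016633
st roof front R [0.61870448 0.14482536 0.0825072 ] 2.6412195968507888
strip x-y+ [ 0.52432073 -0.06146108  0.04456276] 0.9615246001129663
strip x+y+ [ 0.58747027 -0.0537506   0.0442416 ] 0.012726855939149573
st front R [0.48368743 0.14076643 0.04462468] 0.7978160485581896
jar [0.7278154  0.22861245 0.05814429] 0.06731010662858239
[ 0.56967267 -0.1856175   0.10477258] [[-0.5 -0.8]
 [ 0.1 -0.2]
 [ 1.  -1.5]
 [ 0.4  0.2]
 [ 0.1  0.3]
 [ 0.3 -0.6]
 [-1.6  0.3]]
```

```bash
cat >> h.py <<'E'
def go(tp,ty=0,tilt=0,o=None):
    "rows needed: translation in present tool axes, units of 20mm; rot in 4deg. goal: tool z=(sin tilt,0,-cos tilt), yawed by ty"
    from plant import telemetry
    o=o or telemetry.get_obs(); r=R.from_rotvec(o["tcp_rot"])
    g=R.from_euler('z',ty)*R.from_euler('y',-tilt)*R.from_matrix(np.diag([-1,1,-1.]))
    print("pos",o["eef_pos"].round(4),"F",o["ft_force"].round(1),"t",round(o["clock"],1))
    print("rot/4deg",np.degrees((r.inv()*g).as_rotvec()).round(2)/4)
    print("shift now",(r.inv().apply(np.array(tp)-o["eef_pos"])/.02).round(2),"after turn",(g.inv().apply(np.array(tp)-o["eef_pos"])/.02).round(2))
E
python3 - <<'E'
from h import *
from plant import camera_model,telemetry
go([.40,.22,.27])
m=camera_model("wrist");r=R.from_rotvec(telemetry.get_obs()["tcp_rot"])
print(m["fx"],r.inv().apply(m["origin"]-telemetry.get_obs()["eef_pos"]),(r.inv()*R.from_rotvec(m["orientation"])).as_matrix().round(2))
S,D=camera_model("scene"),camera_model("side")
c1=lambda u,v:np.array([150+u/3-.33,170+v/3-.33]); c2=lambda u,v:np.array([195+u/4.5-.4,140+v/4.5-.4])
print("handle end",tri([(S,c1(432,24)),(D,c2(212,195))]),tri([(S,c1(448,90)),(D,c2(310,218))]))
E
```

```text
pos [0.1423 0.6084 0.2308] F [-0.1  0.4 -0. ] t 0.1
rot/4deg [-1.2500e-02 -2.5000e-03 -3.2925e+00]
shift now [-16.97 -15.98  -1.95] after turn [-12.89 -19.42  -1.96]
336.7945809567472 [ 0.07546809 -0.0005732  -0.14409498] [[-0.   -0.96 -0.29]
 [ 1.   -0.   -0.  ]
 [-0.   -0.29  0.96]]
handle end (array([0.50557179, 0.07884038, 0.13151099]), np.float64(0.4072702008145086)) (array([0.56362895, 0.07448449, 0.10307613]), np.float64(0.19332429288471076))
```

```bash
python3 -m creep '[{"xyz":[0,-1,-0.5],"delta_rot":[0,0,-1]},{"xyz":[0,-1,-0.5],"delta_rot":[0,0,-1]},{"xyz":[0,-1,-0.5],"delta_rot":[0,0,-1]},{"xyz":[-1,-1,-0.5],"delta_rot":[0,0,-0.3]},{"xyz":[-1,-1,0],"delta_rot":[0,0,0]},{"xyz":[-1,-1,0],"delta_rot":[0,0,0]},{"xyz":[-1,-1,0],"delta_rot":[0,0,0]},{"xyz":[-1,-1,0],"delta_rot":[0,0,0]},{"xyz":[-1,-1,0],"delta_rot":[0,0,0]},{"xyz":[-1,-1,0],"delta_rot":[0,0,0]}]' 0
python3 -m creep '[{"xyz":[-1,-1,0],"delta_rot":[0,0,0]},{"xyz":[-1,-1,0],"delta_rot":[0,0,0]},{"xyz":[-1,-1,0],"delta_rot":[0,0,0]},{"xyz":[-1,-1,0],"delta_rot":[0,0,0]},{"xyz":[-1,-1,0],"delta_rot":[0,0,0]},{"xyz":[-0.5,-1,0],"delta_rot":[0,0,0]},{"xyz":[0,-1,0],"delta_rot":[0,0,0]},{"xyz":[0,-1,0],"delta_rot":[0,0,0]},{"xyz":[0,-1,0],"delta_rot":[0,0,0]},{"xyz":[0,0,0],"delta_rot":[0,0,0]}]'
python3 - <<'E'
from h import *
from plant import *
import pickle
m=camera_model("wrist");im=grab_frame("wrist");pickle.dump(m,open("w1.pkl","wb"))
cv2.imwrite("pics/w1.png",im);go([.40,.22,.27])
E
```

```text
clock: 1.35
eef_pos: [0.273, 0.4083, 0.2711]
tcp_rot: [0.001, -3.141, 0.0]
ft_force: [0.9, 0.9, -0.5]
width: -0.0
gripper_force: 0.0
clock: 2.6
eef_pos: [0.3825, 0.2285, 0.2713]
tcp_rot: [-0.001, -3.141, 0.0]
ft_force: [-0.1, -0.3, -0.3]
width: -0.0002
gripper_force: 0.0
pos [0.3826 0.2291 0.2713] F [-0.   0.7 -1.1] t 2.6
rot/4deg [ 0.0025  0.     -0.0075]
shift now [-0.87 -0.45  0.07] after turn [-0.87 -0.45  0.07]
```

View pics/w1.png

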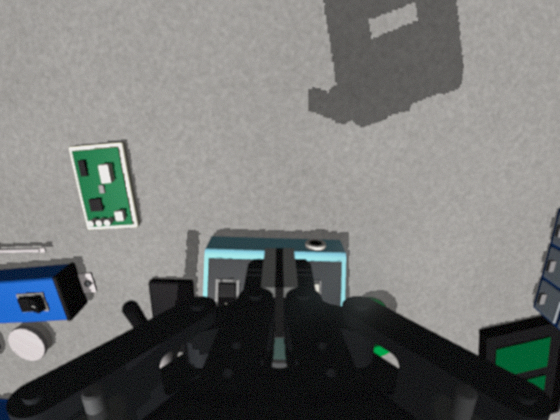

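```bash
python3 - <<'E'
from h import *
from plant import *
import pickle
S,D=camera_model("scene"),camera_model("side"); W=pickle.load(open("w1.pkl","rb"))
c1=lambda u,v:np.array([150+u/3-.33,170+v/3-.33]); c2=lambda u,v:np.array([195+u/4.5-.4,140+v/4.5-.4])
print("tcp px",proj([.3826,.2291,.2713],W),proj([.3826,.2291,.29],W))
print("strip rock",tri([(S,c1(265,170)),(D,c2(432,452)),(W,(32,302))]))
print("st rock",tri([(S,c1(522,67)),(W,(228,291))]))
im=cv2.imread("pics/w1.png")
a=cv2.resize(im[225:325,195:355],None,fx=4,fy=4,interpolation=cv2.INTER_CUBIC);b=cv2.resize(im[260:330,0:110],None,fx=4,fy=4,interpolation=cv2.INTER_CUBIC)
b=cv2.copyMakeBorder(b,0,0,0,200,cv2.BORDER_CONSTANT)
cv2.imwrite("pics/w1c.png",np.vstack([a,b])[:600])
E
```

```text
tcp px [[281.15339484 265.85840913]] [[281.43670302 286.59800892]]
strip rock (array([ 0.55817567, -0.10034842,  0.04871073]), np.float64(1.2736599495609937))
st rock (array([0.52552177, 0.1665798 , 0.06301189]), np.float64(0.30731470541672934))
```

View pics/w1c.png

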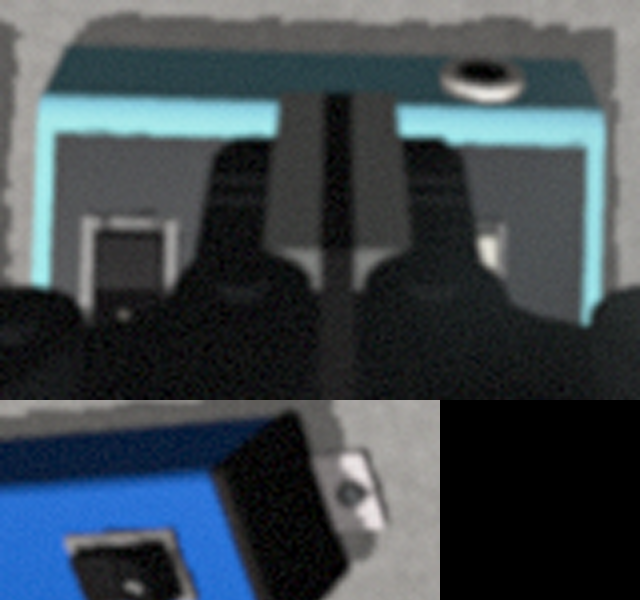

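The enlarged wrist view shows the station rocker's V at about (227.5,298) full-frame and its front top edge from (204,249) to (347,253). The shut tips are only about 13 mm wide in y. The strip's near top corner is at (52.5,277).

```bash
python3 - <<'E'
from h import *
from plant import *
import pickle
S,D=camera_model("scene"),camera_model("side"); W=pickle.load(open("w1.pkl","rb"))
c1=lambda u,v:np.array([150+u/3-.33,170+v/3-.33]); c2=lambda u,v:np.array([195+u/4.5-.4,140+v/4.5-.4])
o=[(S,(0,.085,.055),c1(265,170)),(D,(0,.085,.055),c2(432,452)),(S,(-.033,.13,.045),c1(293,137)),(S,(.033,.13,.045),c1(322,183)),(D,(-.033,.13,.045),c2(340,438)),(D,(.033,.13,.045),c2(440,405)),(S,(-.033,-.13,.045),c1(30,222)),(W,(-.033,.13,.045),np.array([52.5,277]))]
s,e=fit(o,[.6,-.1,0]);print(s,e.tolist())
print("strip press 14mm",R.from_euler('z',s[2]).apply([0,.099,.055])+[s[0],s[1],0])
def ob(p):
    sk,sr=p[3:]
    return [(S,panel(sk,-.015,.008),c1(560,53)),(S,panel(sk,.015,.008),c1(588,46)),(S,panel(sk,.045,.008),c1(618,41)),
 (D,panel(sk,-.015,.008),c2(170,184)),(D,panel(sk,.015,.008),c2(154,161)),(D,panel(sk,.045,.008),c2(139,140)),
 (W,[-.1,-.085,.048],(204.2,249.2)),(W,[-.1,.085,.048],(346.8,253)),(W,panel(sr,-.056,.008),(227.5,298)),
 (D,[-.1,-.085,.048],c2(150,275)),(S,[-.1,-.085,.048],c1(480,58)),(S,[.029,-.085,.095],c1(537,138)),(D,[.029,-.085,.095],c2(340,163))]
def f(p):
    Rz=R.from_euler('z',p[2]);return np.concatenate([proj(Rz.apply(l)+[p[0],p[1],0],m)[0]-uv for m,l,uv in ob(p)])
r=least_squares(f,[.6,.23,0,.03,.03],loss='soft_l1');p=r.x;print(p.round(4),f(p).reshape(-1,2).round(1).tolist())
w=lambda s,y,h:(R.from_euler('z',p[2]).apply(panel(s,y,h))+[p[0],p[1],0]).round(4)
print("pivot",w(p[4],-.056,.008),"press14",w(p[4]+.014,-.056,.008),"key",w(p[3],.015,.008))
go([.556,-.086,.12],p[2])
E
```

```text
[ 0.56931596 -0.18739272  0.11589889] [[-1.3, -1.4], [-0.0, -0.3], [0.0, -1.7], [-0.3, -0.2], [-0.2, 0.9], [-0.0, -0.1], [-2.3, 0.8], [1.9, 0.9]]
strip press 14mm [ 0.55786764 -0.08905688  0.055     ]
[ 0.5826  0.2226 -0.0078  0.0432  0.0523] [[0.5, -1.5], [0.7, -1.4], [0.2, -1.9], [-0.3, -1.4], [-0.2, -1.2], [-0.2, -1.2], [0.3, 3.3], [-0.9, 0.2], [-0.3, -0.0], [0.2, 0.1], [-0.5, -1.8], [-1.9, -7.0], [0.6, 0.1]]
pivot [0.5286 0.167  0.0734] press14 [0.5418 0.1669 0.0782] key [0.5206 0.2381 0.0703]
pos [0.3826 0.2291 0.2713] F [-0.   0.7 -1.1] t 2.6
rot/4deg [0.0025 0.     0.1025]
shift now [ -8.68 -15.75   7.56] after turn [ -8.79 -15.69   7.57]
```

```bash
python3 -m creep '[{"xyz":[-0.5,-1,0],"delta_rot":[0,0,0]},{"xyz":[-0.5,-1,0],"delta_rot":[0,0,0]},{"xyz":[-0.6,-1,0],"delta_rot":[0,0,0]},{"xyz":[-0.6,-1,0],"delta_rot":[0,0,0]},{"xyz":[-0.6,-1,0],"delta_rot":[0,0,0]},{"xyz":[-0.6,-1,0],"delta_rot":[0,0,0]},{"xyz":[-0.6,-1,0],"delta_rot":[0,0,0]},{"xyz":[-0.6,-1,0],"delta_rot":[0,0,0]},{"xyz":[-0.6,-1,0],"delta_rot":[0,0,0]},{"xyz":[-0.6,-1,0],"delta_rot":[0,0,0]}]'
python3 -m creep '[{"xyz":[-0.6,-1,0],"delta_rot":[0,0,0]},{"xyz":[-0.6,-1,0],"delta_rot":[0,0,0]},{"xyz":[-0.6,-1,0.5],"delta_rot":[0,0,0]},{"xyz":[-0.6,-1,1],"delta_rot":[0,0,0]},{"xyz":[-0.6,-1,1],"delta_rot":[0,0,0]},{"xyz":[0,-0.7,1],"delta_rot":[0,0,0]},{"xyz":[0,0,1],"delta_rot":[0,0,0]},{"xyz":[0,0,1],"delta_rot":[0,0,0]},{"xyz":[0,0,1],"delta_rot":[0,0,0]},{"xyz":[0,0,0],"delta_rot":[0,0,0]}]'
python3 - <<'E'
from h import *
from plant import *
import pickle
go([.558,-.086,.075])
m=camera_model("wrist");im=grab_frame("wrist");D=camera_model("side");jm=grab_frame("side")
print(proj([.558,-.086,.057],m),proj([.558,-.086,.057],D), proj(telemetry.get_obs()["eef_pos"],D))
a=cv2.resize(im[200:340,190:370],(560,436),interpolation=cv2.INTER_CUBIC)[:, :400]
b=cv2.resize(jm[180:289,250:350],(400,436),interpolation=cv2.INTER_CUBIC)
cv2.imwrite("pics/w2.png",np.hstack([a,b]))
E
```

```text
clock: 3.9
eef_pos: [0.4994, 0.0293, 0.2711]
tcp_rot: [0.002, -3.141, -0.0]
ft_force: [-1.0, -0.4, -1.0]
width: 0.0001
gripper_force: 0.0
clock: 5.15
eef_pos: [0.5583, -0.0848, 0.1395]
tcp_rot: [0.001, -3.138, -0.002]
ft_force: [0.9, 0.3, 0.5]
width: -0.0001
gripper_force: 0.0
pos [ 0.5583 -0.0848  0.1395] F [0.9 0.3 0.5] t 5.2
rot/4deg [ 0.015  -0.045   0.0075]
shift now [ 0.   -0.06  3.23] after turn [ 0.01 -0.06  3.23]
[[277.78388306 210.83292787]] [[287.13955342 235.48506407]] [[287.03143238 206.98361674]]
```

View pics/w2.png

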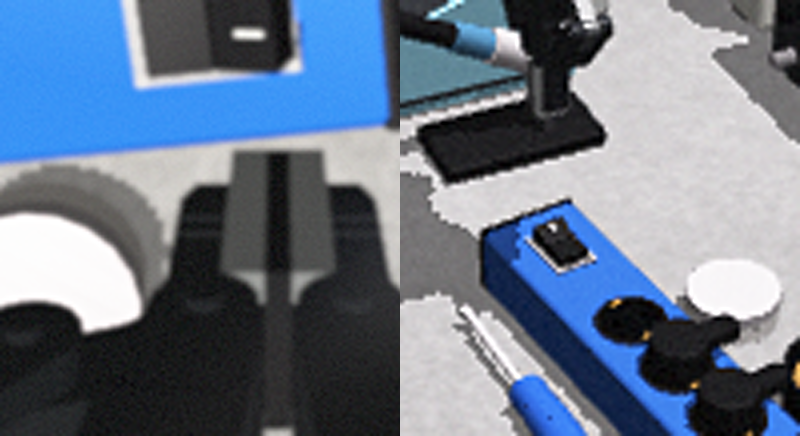

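Left half: the strip rocker's V is at crop x≈211 and its raised half spans 211 to 297. My target falls at (273,34), about 13 mm out from the V and 2 mm too far in x. Now I descend.

```bash
python3 -m creep '[{"xyz":[0.1,-0.05,1],"delta_rot":[0,0,0]},{"xyz":[0,0,1],"delta_rot":[0,0,0]},{"xyz":[0,0,1],"delta_rot":[0,0,0]},{"xyz":[0,0,0.5],"delta_rot":[0,0,0]},{"xyz":[0,0,0.3],"delta_rot":[0,0,0]},{"xyz":[0,0,0.2],"delta_rot":[0,0,0]},{"xyz":[0,0,0.1],"delta_rot":[0,0,0]},{"xyz":[0,0,0.1],"delta_rot":[0,0,0]},{"xyz":[0,0,0.05],"delta_rot":[0,0,0]},{"xyz":[0,0,0],"delta_rot":[0,0,0]}]'

```

```text
clock: 6.5
eef_pos: [0.5569, -0.0855, 0.0567]
tcp_rot: [-0.001, 3.141, 0.0]
ft_force: [0.5, 2.0, 3.7]
width: -0.0002
gripper_force: 1.9
```

```bash
python3 -m creep '[{"xyz":[0,0,0.1],"delta_rot":[0,0,0]},{"xyz":[0,0,0.05],"delta_rot":[0,0,0]},{"xyz":[0,0,0],"delta_rot":[0,0,0]}]'

```

```text
clock: 6.88
eef_pos: [0.5568, -0.0858, 0.0533]
tcp_rot: [-0.001, 3.141, 0.0]
ft_force: [0.1, 2.5, 2.6]
width: 0.0002
gripper_force: 1.4
```

```bash
python3 -m creep '[{"xyz":[0,0,0.05],"delta_rot":[0,0,0]},{"xyz":[0,0,0.05],"delta_rot":[0,0,0]},{"xyz":[0,0,0],"delta_rot":[0,0,0]}]'

```

```text
clock: 7.25
eef_pos: [0.5569, -0.0857, 0.0525]
tcp_rot: [-0.001, 3.141, -0.0]
ft_force: [-3.7, 3.8, 19.8]
width: 0.0002
gripper_force: 9.8
```

```bash
python3 -m creep '[{"xyz":[0,0,-0.3],"delta_rot":[0,0,0]},{"xyz":[0,0,-1],"delta_rot":[0,0,0]},{"xyz":[0,0,-1],"delta_rot":[0,0,0]},{"xyz":[0,0,-1],"delta_rot":[0,0,0]},{"xyz":[0,0,-1],"delta_rot":[0,0,0]},{"xyz":[0,0,-1],"delta_rot":[0,0,0]},{"xyz":[0,0,-1],"delta_rot":[0,0,0]},{"xyz":[0,1,-1],"delta_rot":[0,0,0]},{"xyz":[0,1,-0.5],"delta_rot":[0,0,0]},{"xyz":[0,1,0],"delta_rot":[0,0,0]}]'
python3 - <<'E'
from h import *
from plant import *
go([.5215,.167,.134],-.015,np.radians(20))
D=camera_model("side");jm=grab_frame("side")
cv2.imwrite("pics/s3.png",cv2.resize(jm[180:289,250:350],None,fx=4,fy=4,interpolation=cv2.INTER_CUBIC))
E
```

```text
clock: 8.5
eef_pos: [0.5567, -0.0247, 0.2074]
tcp_rot: [-0.001, 3.141, -0.0]
ft_force: [-0.9, -0.7, 0.8]
width: -0.0001
gripper_force: 0.0
pos [ 0.5567 -0.0247  0.2074] F [-0.9 -0.7  0.8] t 8.5
rot/4deg [ 0.0375 -4.9925  0.2225]
shift now [1.76 9.58 3.67] after turn [3.05 9.56 2.8 ]
```

View pics/s3.png

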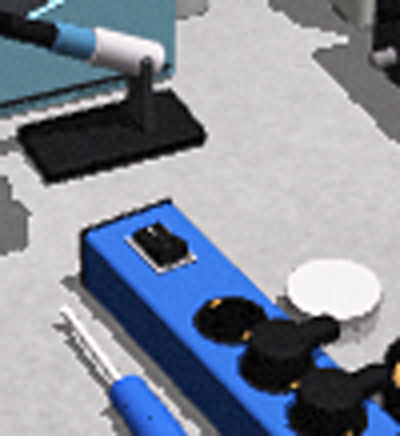

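The strip rocker at (160,245) now stands up on its inner half, so the strip is on. On to the station.

```bash
python3 -m creep '[{"xyz":[0.3,1,0],"delta_rot":[0,0,0]},{"xyz":[0.3,1,0],"delta_rot":[0,0,0]},{"xyz":[0.3,1,0],"delta_rot":[0,0,0]},{"xyz":[0.3,1,0],"delta_rot":[0,0,0]},{"xyz":[0.3,1,0],"delta_rot":[0,0,0]},{"xyz":[0.3,1,0],"delta_rot":[0,-1,0]},{"xyz":[0,1,0],"delta_rot":[0,-1,0.2]},{"xyz":[0,1,0],"delta_rot":[0,-1,0]},{"xyz":[0,1,0],"delta_rot":[0,-1,0]},{"xyz":[0,0.6,0],"delta_rot":[0,-1,0]}]'
python3 -m creep '[{"xyz":[0,0,0],"delta_rot":[0,0,0]}]'
python3 - <<'E'
from h import *
from plant import *
go([.5215,.167,.134],-.015,np.radians(20))
m=camera_model("wrist");im=grab_frame("wrist")
P=np.array([[.5286,.167,.0734],[.5418,.167,.0782],[.5206,.2381,.0703]]);print(proj(P,m))
import pickle;pickle.dump(m,open("w2.pkl","wb"))
cv2.imwrite("pics/w3.png",cv2.resize(im[140:340,180:440],None,fx=3,fy=3,interpolation=cv2.INTER_CUBIC))
E
```

```text
clock: 9.8
eef_pos: [0.5209, 0.1679, 0.2076]
tcp_rot: [0.018, 2.79, 0.0]
ft_force: [0.7, -0.4, -0.3]
width: -0.0001
gripper_force: 0.0
clock: 9.93
eef_pos: [0.5202, 0.1675, 0.2073]
tcp_rot: [0.016, 2.793, -0.0]
ft_force: [-0.1, -0.6, 0.1]
width: -0.0001
gripper_force: 0.0
pos [0.5202 0.1675 0.2073] F [-0.1 -0.6  0.1] t 9.9
rot/4deg [ 0.04   -0.0125  0.04  ]
shift now [ 1.19 -0.03  3.47] after turn [ 1.19 -0.02  3.47]
[[278.80340115 147.71365153]
 [279.01727367 164.84099775]
 [366.8832376  136.27370993]]
```

View pics/w3.png

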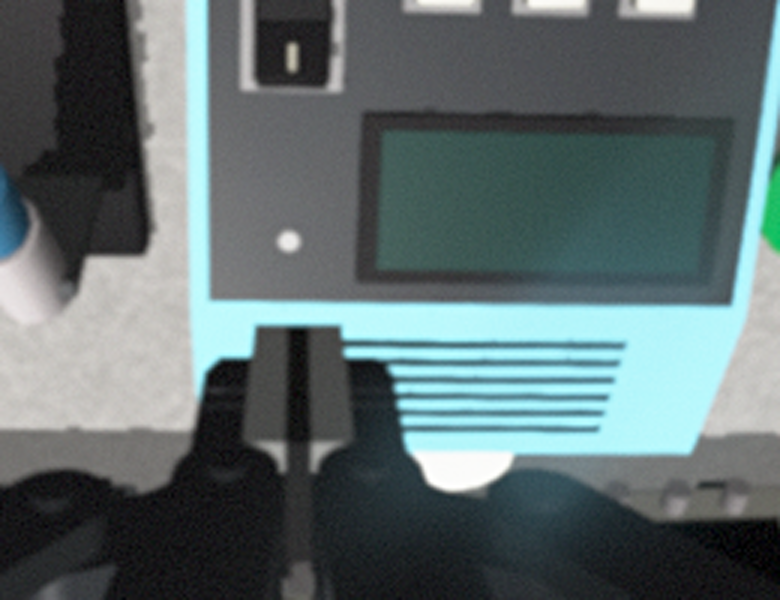

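The station rocker's V shows at crop (293,20), i.e. (277.5,146.5), within 1 px of the prediction. The middle key at full-frame u≈363.7, v≈134 puts it at about y=0.236, x=0.519. Descending square to the panel.

```bash
python3 -m creep '[{"xyz":[1,-0.05,1],"delta_rot":[0,0,0]},{"xyz":[0.2,0,1],"delta_rot":[0,0,0]},{"xyz":[0,0,1],"delta_rot":[0,0,0]},{"xyz":[0,0,1],"delta_rot":[0,0,0]},{"xyz":[0,0,1],"delta_rot":[0,0,0]},{"xyz":[0,0,0.6],"delta_rot":[0,0,0]},{"xyz":[0,0,0.2],"delta_rot":[0,0,0]},{"xyz":[0,0,0.2],"delta_rot":[0,0,0]},{"xyz":[0,0,0.1],"delta_rot":[0,0,0]},{"xyz":[0,0,0],"delta_rot":[0,0,0]}]'

```

```text
clock: 11.22
eef_pos: [0.5405, 0.1652, 0.0848]
tcp_rot: [0.019, 2.792, -0.001]
ft_force: [0.7, 0.1, -0.6]
width: -0.0001
gripper_force: 0.0
```

```bash
python3 -m creep '[{"xyz":[0,0,0.1],"delta_rot":[0,0,0]},{"xyz":[0,0,0.1],"delta_rot":[0,0,0]},{"xyz":[0,0,0.1],"delta_rot":[0,0,0]},{"xyz":[0,0,0],"delta_rot":[0,0,0]}]'

```

```text
clock: 11.72
eef_pos: [0.5432, 0.1653, 0.0794]
tcp_rot: [0.019, 2.791, -0.0]
ft_force: [1.1, 1.4, 3.2]
width: 0.0002
gripper_force: 1.5
```

```bash
python3 -m creep '[{"xyz":[0,0,0.1],"delta_rot":[0,0,0]},{"xyz":[0,0,0.05],"delta_rot":[0,0,0]},{"xyz":[0,0,0],"delta_rot":[0,0,0]}]'

```

```text
clock: 12.1
eef_pos: [0.5439, 0.1654, 0.0774]
tcp_rot: [0.019, 2.79, -0.0]
ft_force: [-4.7, -0.8, 19.2]
width: -0.0004
gripper_force: 9.9
```

```bash
python3 -m creep '[{"xyz":[0,0,0.05],"delta_rot":[0,0,0]},{"xyz":[0,0,0],"delta_rot":[0,0,0]}]'

```

```text
clock: 12.35
eef_pos: [0.544, 0.1654, 0.0772]
tcp_rot: [0.019, 2.789, -0.001]
ft_force: [-11.2, -1.4, 32.0]
width: -0.0002
gripper_force: 16.6
```

```bash
python3 -m creep '[{"xyz":[0,0,-0.3],"delta_rot":[0,0,0]},{"xyz":[0,0,-1],"delta_rot":[0,0,0]},{"xyz":[0,0,-1],"delta_rot":[0,0,0]},{"xyz":[0.3,1,0],"delta_rot":[0,0,0]},{"xyz":[0.5,1,0],"delta_rot":[0,0,0]},{"xyz":[0.5,1,0],"delta_rot":[0,0,0]},{"xyz":[0,0.5,0],"delta_rot":[0,0,0]},{"xyz":[0,0,0],"delta_rot":[0,0,0]}]'
python3 - <<'E'
from h import *
from plant import *
go([.519,.236,.068],-.015,np.radians(20))
m=camera_model("wrist");D=camera_model("side");jm=grab_frame("side");S=camera_model("scene");sm=grab_frame("scene")
P=np.array([.519,.236,.068]);print(proj(P,D),proj(P,S))
a=cv2.resize(jm[140:210,200:300],(500,350),interpolation=cv2.INTER_CUBIC);b=cv2.resize(sm[170:240,300:360],(300,350),interpolation=cv2.INTER_CUBIC)
cv2.imwrite("pics/s4.png",np.hstack([a,b]))
E
```

```text
clock: 13.35
eef_pos: [0.5048, 0.236, 0.1095]
tcp_rot: [0.018, 2.793, -0.001]
ft_force: [0.9, 0.4, -0.2]
width: -0.0002
gripper_force: 0.0
pos [0.5048 0.236  0.1095] F [ 0.9  0.4 -0.2] t 13.3
rot/4deg [ 0.0325 -0.0025  0.0275]
shift now [0.04 0.01 2.19] after turn [0.04 0.01 2.19]
[[228.40333758 175.34625407]] [[345.40040413 183.93440261]]
```

View pics/s4.png

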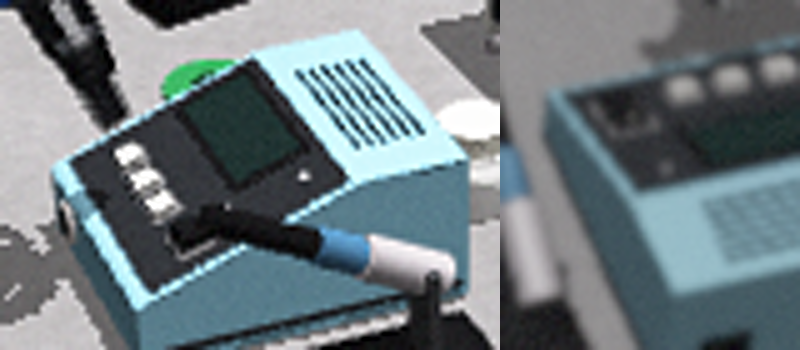

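Both views put the middle key within 1–2 px of the prediction: seen at (146,178) in the side crop against a predicted (142,177). Pressing it now.

```bash
python3 -m creep '[{"xyz":[0,0,1],"delta_rot":[0,0,0]},{"xyz":[0,0,0.7],"delta_rot":[0,0,0]},{"xyz":[0,0,0.3],"delta_rot":[0,0,0]},{"xyz":[0,0,0.2],"delta_rot":[0,0,0]},{"xyz":[0,0,0.1],"delta_rot":[0,0,0]},{"xyz":[0,0,0],"delta_rot":[0,0,0]},{"xyz":[0,0,0],"delta_rot":[0,0,0]}]'

```

```text
clock: 14.32
eef_pos: [0.5204, 0.2355, 0.0667]
tcp_rot: [0.019, 2.792, -0.001]
ft_force: [-0.5, -2.1, 2.4]
width: -0.0003
gripper_force: 1.1
```

```bash
python3 -m creep '[{"xyz":[0,0,0.1],"delta_rot":[0,0,0]},{"xyz":[0,0,0.05],"delta_rot":[0,0,0]},{"xyz":[0,0,0],"delta_rot":[0,0,0]},{"xyz":[0,0,0],"delta_rot":[0,0,0]}]'

```

```text
clock: 14.82
eef_pos: [0.5213, 0.2355, 0.0644]
tcp_rot: [0.019, 2.792, -0.001]
ft_force: [-8.1, -2.9, 16.5]
width: 0.0002
gripper_force: 8.6
```

```bash
python3 -m creep '[{"xyz":[0,0,0.05],"delta_rot":[0,0,0]},{"xyz":[0,0,0.05],"delta_rot":[0,0,0]},{"xyz":[0,0,0],"delta_rot":[0,0,0]},{"xyz":[0,0,0],"delta_rot":[0,0,0]}]'

```

```text
clock: 15.32
eef_pos: [0.5216, 0.2355, 0.0637]
tcp_rot: [0.019, 2.79, -0.001]
ft_force: [-17.9, -3.4, 34.9]
width: 0.0003
gripper_force: 19.8
```

```bash
python3 -m creep '[{"xyz":[0,0,-0.3],"delta_rot":[0,0,0]},{"xyz":[0,0,-1],"delta_rot":[0,0,0]},{"xyz":[0,0,-1],"delta_rot":[0,0,0]},{"xyz":[0,0,-1],"delta_rot":[0,0,0]},{"xyz":[0,0,-1],"delta_rot":[0,0,0]},{"xyz":[0,0,-1],"delta_rot":[0,0,0]},{"xyz":[0,0,-1],"delta_rot":[0,0,0]},{"xyz":[0,0,0],"delta_rot":[0,0,0]},{"xyz":[0,0,0],"delta_rot":[0,0,0]}]'
python3 - <<'E'
from h import *
from plant import *
b=cv2.imread("pics/side0.png");n=grab_frame("side")
for nm,(x0,x1,y0,y1) in dict(roof=(252,295,145,180),keys=(222,236,165,186),front=(210,235,175,212),iron=(255,305,185,225)).items():
    t=b[y0:y1,x0:x1];r=cv2.matchTemplate(n[y0-10:y1+10,x0-10:x1+10],t,cv2.TM_CCOEFF_NORMED);_,v,_,l=cv2.minMaxLoc(r);print(nm,v,l[0]-10,l[1]-10)
print(telemetry.get_obs()["ft_force"])
E
```

```text
clock: 16.45
eef_pos: [0.4791, 0.2359, 0.1794]
tcp_rot: [0.019, 2.793, -0.001]
ft_force: [0.4, -0.6, 0.7]
width: -0.0005
gripper_force: 0.0
roof 0.9985376000404358 0 0
keys 0.9977418780326843 0 0
front 0.9972055554389954 0 0
iron 0.9987231492996216 0 0
[-0.50558718  0.02588887  0.18226526]
```

Nothing has moved, the keys look the same as at the start, and the arm is clear. Handing in.

```bash
python3 -c "
from plant import env
print(env.finish_job())"
```

```text
the job is handed in; nothing more can be done
None
```

I switched on the strip, then the station, then pressed the middle key right in and let it go, and handed in at about 16.5 s. A picture confirmed the strip; the station switch and key were judged from the force when they bottomed out; the station and iron stand had not shifted; no verdict was returned.

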